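# Turn a glaze jar's mark to the label reader, snap its cap on and keep it pressed

## Task

Turn the blue glaze jar in its recess until its yellow stripe faces the white label reader, and only then put the orange cap on, pressing it straight down onto the jar's neck until it clicks and sits fully home on the jar's shoulder. Keep pressing the cap down firmly after the click (about 15 N), and finish like that: fingers on the cap, still pressing, the jar standing in its recess with the stripe still facing the reader. Leave the plaster rabbit, owl and toad and the blue cup where they stand.

Things in the scene. Friction and masses are not known exactly. Their poses are not given: they have to be found in the camera images.
- station: Fixed grey board, 90 x 90 x 12 mm, with a round recess for the jar and a white label reader. Origin at the board's underside (on the table) below the recess centre; z up; +x points from the recess to the reader. Recess 49 mm wide, 7 mm deep, its floor 5 mm above the origin. Heading varies.
- reader (a point): Centre of the reader's black window with a red line, 78 mm along station +x from the recess centre, 46 mm above the table. Axes as the station's. The reader is 44 mm deep, 56 mm wide, its top 75 mm above the table; the window faces the jar.
- jar: Loose blue jar, 0.2 kg, standing in the recess: body 46 mm in diameter, 50 mm high to its flat shoulder, then a white neck 24 mm in diameter up to 65.5 mm. Origin at the centre of its underside (5 mm above the table), z up, +x through the yellow stripe. Turns in its recess when gripped by the body. Starts with the stripe 0.5 to 1.5 rad counterclockwise (from above) of the reader.
- jar_mark (a point): Middle of the yellow stripe (10 mm wide, 40 mm high, running on over the shoulder to the neck), on the jar's side 23 mm from its axis and 26 mm above its underside. It faces the reader when it lies on the line from the jar's axis to the reader (station +x).
- jar_shoulder (a point): Centre of the jar's shoulder, 50 mm above its underside, where the cap's lower edge ends up. In the neck, 9 mm above the shoulder, sit four sprung steel balls that stick out 3.5 mm and catch the cap: the cap's lip meets them about 13 mm above the shoulder, passing takes 8 to 18 N, then the force drops and the cap comes to rest on the shoulder with the balls snapped in above its lip.
- cap: Loose orange ribbed snap cap, 36 mm in diameter, 30 mm high, 30 g, on the table open side down. Origin at the centre of its lower edge, z up. Bore 26 mm at its lower lip (4 mm high), 33 mm above it, 18 mm deep; solid above. Can be gripped by its side and pushed while gripped; keep the fingertips 5 mm or more above its lower edge so that they clear the jar's shoulder.
- rabbit: Loose white plaster rabbit, 51 x 52 x 77 mm, a bystander. Origin at the centre of its underside.
- owl: Loose white plaster owl, 46 x 55 x 60 mm, a bystander. Origin at the centre of its underside.
- toad: Loose white plaster toad, 76 x 69 x 38 mm, a bystander. Origin at the centre of its underside.
- blue_cup: Loose blue mixing cup, 89 mm wide, 62 mm high, a bystander. Origin at the centre of its underside.

How it is judged:
On the way, in this order (a step that is already met when the one before it is completed fails the run):
1. the jar stands in its recess with the yellow stripe facing the reader (within about 0.3 rad), the cap still off the jar (y of jar_mark in the frame of station between -0.007 and 0.007 m and x of jar_mark in the frame of station above 0.012 m and horizontal distance between jar and station below 0.006 m and z of jar in the frame of station below 0.0075 m and angle between jar's own z axis and vertical below 0.08 rad and distance between cap and jar_shoulder above 0.05 m), for 0.2 s.
2. the cap has clicked: its lower edge is home on the jar's shoulder (z of cap in the frame of jar between 0.046 and 0.052 m and x of cap in the frame of jar between -0.003 and 0.003 m and y of cap in the frame of jar between -0.003 and 0.003 m and angle between the z axis of cap and the z axis of jar, either way round below 0.08 rad and angle between cap's own z axis and vertical below 0.12 rad and horizontal distance between jar and station below 0.006 m and z of jar in the frame of station below 0.0075 m and angle between jar's own z axis and vertical below 0.08 rad), for 0.2 s.
At the end, for the whole second after the job is handed in: Cap home (edge within 2 mm of the shoulder, 3 mm of centred, not askew), jar upright in its recess, stripe within about 0.3 rad of facing the reader, fingers on the cap and pressing, so that the jar bears on the board with over 8 N (about 2 N of it its weight) (all of step 2 and y of jar_mark in the frame of station between -0.007 and 0.007 m and x of jar_mark in the frame of station above 0.012 m and contact force between jar and station above 8 N and contact force between the fingers and cap above 2 N); the arm keeps its last pose, push and grip.
It fails at once if the jar was pressed on the board with more than 70 N (contact force between jar and station above 70 N).
It fails at once if the plaster rabbit was moved by more than 20 mm (distance of rabbit from where it was at the start of the episode above 0.02 m).
It fails at once if the plaster owl was moved by more than 20 mm (distance of owl from where it was at the start of the episode above 0.02 m).
It fails at once if the plaster toad was moved by more than 20 mm (distance of toad from where it was at the start of the episode above 0.02 m).
It fails at once if the blue cup was moved by more than 20 mm (distance of blue_cup from where it was at the start of the episode above 0.02 m).
It also fails if it takes over 61 s, if anything falls off the work surface, if the arm or the gripper's body presses on something with over 40 N, if the wrist force passes 120 N, or if a joint passes its speed limit or range.

## Robot

A 6-joint arm with a two-finger parallel gripper is mounted at the origin on a cart in front of the work surface, level with it; the furniture and walls round the work are solid. World frame = base frame: x ahead of the robot, y to its left, z up, the work surface at z = 0. Lengths are in m, angles in rad, forces in N, time in s.
With the tool pointing down it reaches from about 0.275 to 0.85 m from the base axis. Payload 5.2 kg.
Tool frame: the origin (TCP) lies at the very end of the fingers, on their centre line; the grasp point (between the pads) lies 19 mm behind it; z points along the fingers, y is the line along which they close (so a half turn about z gives the same grasp; the last joint's range is limited). The gripper opens to 85 mm and grips with 20 to 120 N. Pads are 22 mm wide; open, the fingers measure 114 mm over their backs; the gripper's body (76 mm by 85 mm) begins 54 mm behind the grasp point. The pads swing forward as they close: fully open they stand 13 mm farther back than shut.
Start: joints at [-1.416, 0.259, 1.535, -0, 1.348, -0.203], TCP at [0.193, -0.515, 0.231] pointing down, gripper open.
Joint ranges: [-3.14, 3.14], [-0.91, 2.08], [0.19, 2.58], [-1.22, 4.36], [0.22, 2.71], [-3.12, 3.12]. Speed limits (rad/s): [2.57, 2.57, 3.14, 3.14, 3.14, 3.14].

## Interface

Orientations are given as a 3x3 rotation matrix whose columns are the frame's x, y, z axes.
In Python, from rig import robot, optics gives the robot as it stands (robot), with the cameras (optics).
- The arm moves only by the shell command python3 jog.py 'ROWS' [FORCE]. ROWS is a JSON list of rows, 1 to 5 of them, each of 7 numbers: the finger opening in m, then dx, dy, dz in m, then a rotation vector rx, ry, rz in rad; each row shifts and turns the commanded pose from where the row before left it, along the tool's axes as they then stand; what a row does not reach is not made up. A row lasts 1/8 s, in which the tool goes at most 0.0625 m and 0.188 rad, less where a joint would pass 70% of its speed; a pose out of reach is approached as far as the arm can. The fingers move at their own pace and stop on an object; FORCE is the grip in N (left out, the last holds). Time passes only in rows, so rows that do not move let the fingers close. It prints the time, the measured TCP pose, the force, the opening and the grip force at its end.
- robot.state(): the state, without advancing time (a new reading comes with each control period).
- optics.capture(name): name is "scene" or "top"; returns the picture (384x512x3 uint8, blue, green, red); there is no depth.
- optics.camera_info(name): a dict with "fx", "fy", "cx", "cy" (pixels), "extrinsics" (4x4, takes a point from world to camera coordinates). Camera axes: x right, y down, z forward; pixel columns grow to the right and rows downward; lengths in m; the calibration is good to about 2 mm. A picture is of the moment at which its call begins. camera_info takes no time and is no camera call.
- robot.hand_in(): hands the job in; it is judged then, once.
The state is a dict: "time_s": time; "joint_positions": joint angles; "qvel": joint speeds; "tau": joint torques, N m; "tool_pos": TCP position; "eef_rot": TCP orientation; "force": force on the tool from outside, world axes, zero at the start; "wrist_torque": the same for the moment, N m; "width": finger opening in m; "gripper_force": force on a finger pad.
Only numpy, scipy, OpenCV 4.12 (cv2) and the standard library are available. Lean on these libraries where they do the work, as an engineer would, in place of code of your own. Each camera call takes 0.05 s, during which the arm holds its last target. There are 200 camera calls.

## Working session

There is one attempt and no reset: what is moved stays moved. The work goes in short steps, Python scripts to look and compute and a shell command to move; the robot and the scene stay as the last step left them, time stands still between calls to the robot, and variables do not carry over. Pictures are saved under pics/ and viewed, at most 10 in all, crops included, and the job is handed in when it is done.

```bash
ls; mkdir -p pics; python3 - <<'E'
from rig import robot, optics
import cv2, numpy as np
for n in("scene","top"):
    cv2.imwrite(f"pics/{n}0.png",optics.capture(n)); i=optics.camera_info(n); print(n,i["fx"],i["cx"],i["cy"],np.round(i["extrinsics"],3).tolist())
s=robot.state();print(s["tool_pos"],np.round(s["eef_rot"],3).tolist(),s["force"],s["width"])
E
```

```text
jog.py
pics
rig.py
scene 439.8464038026456 248.35074440349857 183.57757129933537 [[-0.839, -0.544, -0.013, 0.633], [-0.331, 0.528, -0.782, 0.111], [0.432, -0.652, -0.623, 0.962], [0.0, 0.0, 0.0, 1.0]]
top 353.50979799071786 260.8776871927833 186.8009758511746 [[0.001, -1.0, 0.017, 0.249], [-0.986, -0.004, -0.164, 0.601], [0.164, -0.017, -0.986, 0.847], [0.0, 0.0, 0.0, 1.0]]
[ 0.19255658 -0.51467895  0.23055632] [[0.937, 0.35, -0.0], [0.35, -0.937, 0.002], [0.0, -0.002, -1.0]] [ 0.58316841 -0.10685155  0.41275903] 0.08537771993584348
```

View pics/scene0.png

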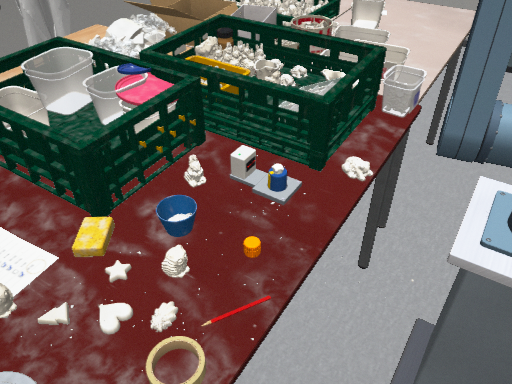

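View pics/top0.png

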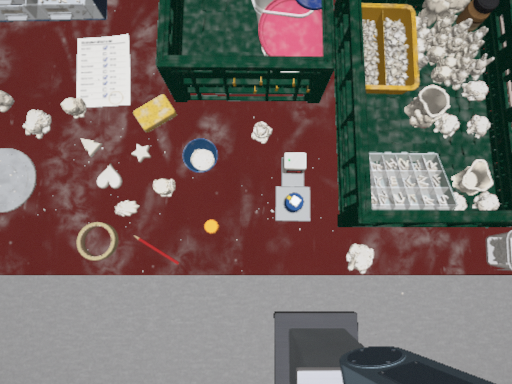

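The scene view shows the jar at about (277,178), the reader at (243,162) and the cap at (252,246). In the top view the jar is at (293,202), the reader at (295,160), the cap at (211,226), and the crate wall at column 335 is to the jar's right.

```bash
cat > h.py <<'E'
from rig import robot, optics
import cv2, numpy as np
def ray(n,uv):
    i=optics.camera_info(n);E=np.array(i["extrinsics"]);R=E[:3,:3];t=E[:3,3]
    d=R.T@np.array([(uv[0]-i["cx"])/i["fx"],(uv[1]-i["cy"])/i["fy"],1]);return -R.T@t,d/np.linalg.norm(d)
def plane(n,uv,z):
    c,d=ray(n,uv);return c+d*(z-c[2])/d[2]
def tri(a,b):
    (c1,d1),(c2,d2)=ray("scene",a),ray("top",b)
    k=np.linalg.lstsq(np.c_[d1,-d2],c2-c1,rcond=None)[0];p,q=c1+k[0]*d1,c2+k[1]*d2
    return (p+q)/2,np.linalg.norm(p-q)
def blobs(img,lo,hi,box,amin=5):
    x0,y0,x1,y1=box;m=cv2.inRange(cv2.cvtColor(img,cv2.COLOR_BGR2HSV),lo,hi)
    k=np.zeros_like(m);k[y0:y1,x0:x1]=m[y0:y1,x0:x1]
    n,_,st,ce=cv2.connectedComponentsWithStats(k)
    return [(st[j,:].tolist(),ce[j].round(2).tolist()) for j in range(1,n) if st[j,4]>=amin],k
E
python3 - <<'E'
from h import *
s=cv2.imread("pics/scene0.png");t=cv2.imread("pics/top0.png")
a=cv2.resize(s[140:210,220:310],None,fx=8,fy=8,interpolation=cv2.INTER_NEAREST)
b=cv2.resize(t[145:235,260:340],None,fx=7,fy=6,interpolation=cv2.INTER_NEAREST)
cv2.imwrite("pics/a.png",a);cv2.imwrite("pics/b.png",b)
O=((8,180,120),(22,255,255))
print("cap",blobs(s,*O,(235,230,270,265))[0],blobs(t,*O,(195,210,230,245))[0])
Y=((20,100,90),(35,255,255))
print("yel",blobs(s,*Y,(255,155,300,200),2)[0],blobs(t,*Y,(275,185,312,222),2)[0])
B=((100,110,30),(125,255,255))
print("blue",blobs(s,*B,(255,155,300,200),2)[0],blobs(t,*B,(275,185,312,222),2)[0])
E
```

```text
cap [([243, 236, 18, 22, 327], [251.81, 246.39])] [([216, 227, 3, 5, 5], [217.2, 229.0])]
yel [([268, 171, 6, 18, 40], [269.15, 178.4])] [([287, 196, 4, 4, 12], [288.67, 197.25])]
blue [([269, 168, 4, 3, 8], [270.75, 169.38]), ([270, 168, 17, 24, 274], [278.43, 181.07])] [([285, 193, 18, 19, 129], [292.92, 204.09])]
```

View pics/a.png

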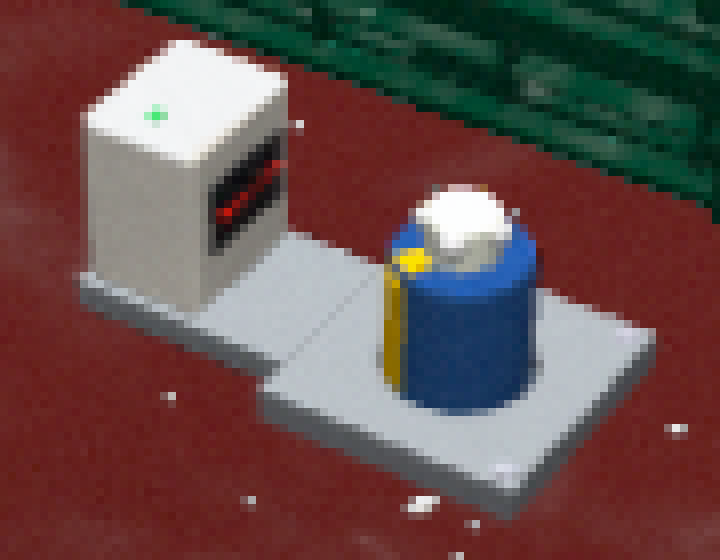

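View pics/b.png

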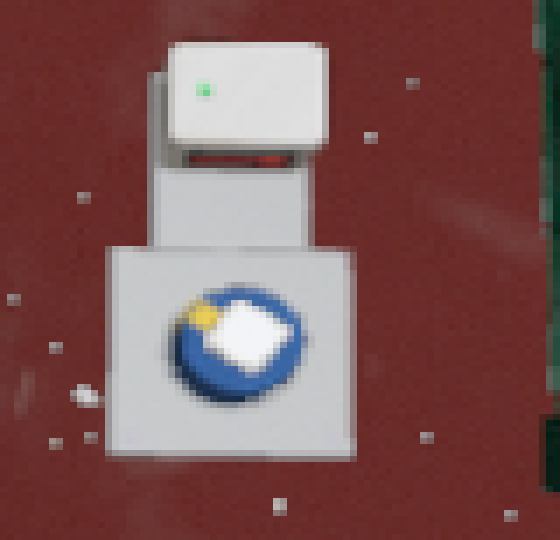

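The crops show the board with its corners at about (275,186), (311,186), (311,221) and (275,221) in the top view. The stripe on the shoulder is at (288.7,197.3), to the left of the reader direction.

```bash
python3 - <<'E'
from h import *
s=cv2.imread("pics/scene0.png");t=cv2.imread("pics/top0.png")
h=cv2.cvtColor(t,cv2.COLOR_BGR2HSV)
def pxs(m): return np.argwhere(m)[:,::-1].astype(float)
# board: everything non-red in window rows 183-226, cols 270-316
nr=((h[...,1]<110)|((h[...,0]>20)&(h[...,0]<150)))
m=np.zeros(nr.shape,np.uint8);m[189:226,268:318]=nr[189:226,268:318]
c=max(cv2.findContours(m,0,1)[0],key=cv2.contourArea)
f=np.zeros_like(m);cv2.drawContours(f,[c],-1,1,-1)
rows=np.where(f.any(1))[0];print("rows",rows[0],rows[-1])
# left/right edges per row -> lines on z=.012
L=np.array([plane("top",(np.where(f[r])[0][0]-.5,r),.012) for r in range(191,219)])
R=np.array([plane("top",(np.where(f[r])[0][-1]+.5,r),.012) for r in range(191,219)])
for q in(L,R):
    p=np.polyfit(q[:,0],q[:,1],1);print("edge y=",p, "ang",np.arctan(p[0]))
pl,pr=np.polyfit(L[:,0],L[:,1],1),np.polyfit(R[:,0],R[:,1],1)
ys=[plane("top",(c_,np.where(f[:,c_])[0][-1]+.5),.012) for c_ in range(279,307)]
pb=np.polyfit([p[1] for p in ys],[p[0] for p in ys],1);print("bottom x=",pb)
tp=[]
for c_ in list(range(277,281))+list(range(306,310)):
    col=nr[180:200,c_].astype(int);r=180+np.where(np.diff(col)==1)[0]; 
    if len(r): tp.append(plane("top",(c_,r[0]+.5),.012))
pt=np.polyfit([p[1] for p in tp],[p[0] for p in tp],1);print("top x=",pt)
# neck
W=((0,0,200),(180,60,255))
nt,_=blobs(t,*W,(285,190,305,212));ns,_=blobs(s,*W,(268,160,290,175));print(nt,ns)
for z in(.0705,.0655): print(plane("top",max(nt,key=lambda b:b[0][4])[1],z))
print("yel",plane("top",(288.67,197.25),.055))
# blue+yellow+neck union
bl,k=blobs(t,(95,90,20),(130,255,255),(280,188,308,216)); x,y,w,hh,_=max(bl,key=lambda b:b[0][4])[0]
print("blue box",x,y,w,hh,"shoulder left/right y at .055", plane("top",(x-.5,y+hh/2),.055),plane("top",(x+w-.5,y+hh/2),.055),"top",plane("top",(x+w/2,y-.5),.055))
# reader top
rb,_=blobs(t,(0,0,150),(180,60,255),(280,148,310,172));rb=max(rb,key=lambda b:b[0][4]);print("reader",rb,plane("top",rb[1],.075))
O=((8,120,90),(25,255,255))
ct,_=blobs(t,*O,(195,210,230,245));cs,_=blobs(s,*O,(235,230,270,265));print(ct,cs)
print("cap",plane("top",ct[0][1],.03),plane("top",ct[0][1],.025),tri(cs[0][1],ct[0][1]))
for n,uv,z in(("rabbit",(261,132),.05),("cup",(200,155),.06),("owl",(164,187),.04),("toad",(360,257),.03)):print(n,plane("top",uv,z))
E
```

```text
rows 189 221
edge y= [-0.06388533  0.25139065] ang -0.06379863023518392
edge y= [-0.02181017  0.13185865] ang -0.021806708799851686
bottom x= [-0.00249888  0.51524854]
top x= [-0.00427599  0.61032695]
[([285, 190, 20, 10, 79], [295.44, 192.01]), ([290, 195, 11, 12, 82], [294.94, 200.33]), ([300, 204, 5, 8, 19], [302.89, 208.79])] [([272, 163, 12, 8, 58], [277.36, 166.53])]
[0.56271365 0.16700319 0.0705    ]
[0.56335388 0.16643151 0.0655    ]
yel [0.57240477 0.18083132 0.055     ]
blue box 285 193 18 19 shoulder left/right y at .055 [0.55915197 0.19140414 0.055     ] [0.55930631 0.1463981  0.055     ] top [0.58447196 0.16730497 0.055     ]
reader ([284, 152, 23, 18, 395], [295.14, 160.23]) [0.66266836 0.16555732 0.075     ]
[([203, 219, 17, 15, 189], [211.02, 226.04])] [([243, 236, 18, 22, 338], [251.66, 246.38])]
cap [0.50164141 0.37595247 0.03      ] [0.50191364 0.37656703 0.025     ] (array([0.50198515, 0.37749824, 0.01556648]), np.float64(0.0009897244866528313))
rabbit [0.74343924 0.25019014 0.05      ]
cup [0.6785799  0.40441558 0.06      ]
owl [0.59956389 0.49634865 0.04      ]
toad [0.42510568 0.00077519 0.03      ]
```

Measured, and all consistent with the given sizes:
- **Station and jar:** centre about (0.562, 0.1675), heading about -0.01.
- **Stripe:** about +0.9 rad; its shoulder patch is 17 mm from the axis, as it should be.
- **Cap:** about (0.502, 0.3765). Two-view triangulation gives mid-height 15.6 mm with a 1 mm residual.

Next I move around the crate to above the jar.

```bash
cat >> h.py <<'E'
def go(p,yaw=None):
    s=robot.state();R=np.array(s["eef_rot"]);d=R.T@(np.array(p)-s["tool_pos"])
    print("t",round(s["time_s"],2),"pos",np.round(s["tool_pos"],4),"yaw",round(np.arctan2(R[1,0],R[0,0]),3),"z",np.round(R[:,2],3),"F",np.round(s["force"],1),"w",round(s["width"],4),"-> tool d",np.round(d,4))
E
python3 jog.py '[[0.085,0.036,-0.047,0,0,0,0],[0.085,0.036,-0.047,0,0,0,0],[0.085,0.036,-0.047,0,0,0,0],[0.085,0.036,-0.047,0,0,0,0],[0.085,0.036,-0.047,0,0,0,0]]' 30
python3 jog.py '[[0.085,0.036,-0.047,0,0,0,0],[0.085,0.036,-0.047,0,0,0,0],[0.085,0.036,-0.047,0,0,0,0],[0.085,0.036,-0.047,0,0,0,0],[0.085,0.036,-0.047,0,0,0,0]]'
python3 jog.py '[[0.085,0.036,-0.047,0,0,0,0],[0.085,0.036,-0.047,0,0,0,0],[0.085,0,0,0,0,0,0]]'
python3 -c "
from h import *
go([.562,.1675,.12])"
```

```text
time_s: 0.72
tool_pos: [0.279, -0.23, 0.2311]
eef_rot: [[0.937, 0.349, 0.0], [0.349, -0.937, 0.0], [0.0, -0.0, -1.0]]
force: [2.0, -0.5, 0.5]
width: 0.0849
gripper_force: 0.0
time_s: 1.35
tool_pos: [0.3653, 0.0531, 0.2314]
eef_rot: [[0.937, 0.35, 0.001], [0.35, -0.937, -0.0], [0.001, 0.001, -1.0]]
force: [1.2, -0.0, 0.5]
width: 0.0849
gripper_force: 0.0
time_s: 1.72
tool_pos: [0.3996, 0.168, 0.2308]
eef_rot: [[0.934, 0.356, -0.001], [0.356, -0.934, 0.001], [-0.0, -0.001, -1.0]]
force: [0.2, -0.4, 0.1]
width: 0.0848
gripper_force: 0.0
t 1.73 pos [0.3996 0.168  0.2308] yaw 0.364 z [-0.001  0.001 -1.   ] F [ 0.2 -0.4  0.1] w 0.0848 -> tool d [0.1516 0.0585 0.1107]
```

```bash

python3 jog.py '[[0.085,0.0505,0.0195,0,0,0,0],[0.085,0.0505,0.0195,0,0,0,0],[0.085,0.0505,0.0195,0,0,0,0],[0.085,0,0,0.055,0,0,0],[0.085,0,0,0.055,0,0,0]]'
python3 jog.py '[[0.085,0,0,0,0,0,0]]' | grep pos
python3 -c "
from h import *
go([.562,.1675,.017])
cv2.imwrite('pics/c.png',cv2.resize(optics.capture('scene')[90:230,190:340],None,fx=5,fy=4,interpolation=cv2.INTER_NEAREST))"
```

```text
time_s: 2.35
tool_pos: [0.5629, 0.1608, 0.12]
eef_rot: [[0.937, 0.349, 0.001], [0.349, -0.937, -0.0], [0.001, 0.001, -1.0]]
force: [-0.4, 0.2, -0.7]
width: 0.0848
gripper_force: 0.0
tool_pos: [0.5582, 0.1608, 0.1168]
t 2.48 pos [0.5582 0.1608 0.1168] yaw 0.356 z [-0.011 -0.001 -1.   ] F [-0.3  0.2  0.4] w 0.0849 -> tool d [ 0.0071 -0.0047  0.0997]
```

View pics/c.png

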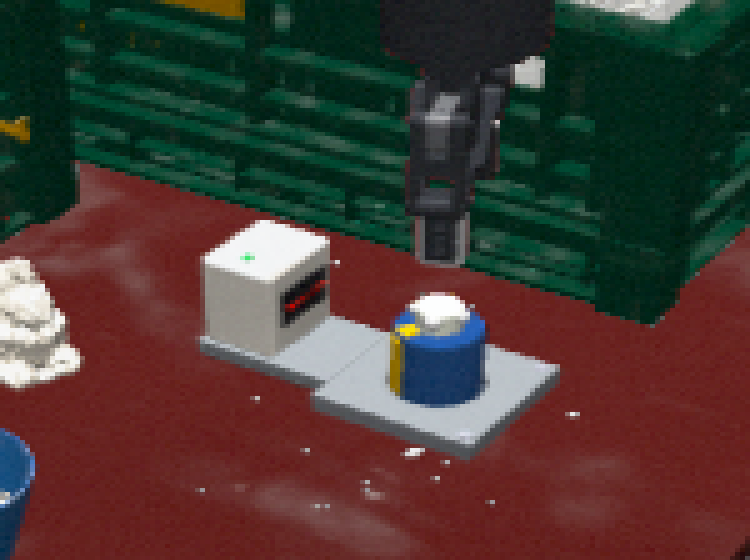

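The gripper hangs over the jar, one finger each side, and the stripe is visible on the left at about (405,360) in the crop. I descend in two stages and correct the lateral offset between them.

```bash

python3 jog.py '[[0.085,0.004,-0.005,0.01,0,0,0],[0.085,0,0,0,0,0,0],[0.085,0,0,0,0,0,0]]' | grep pos
python3 -c "
from h import *
go([.562,.1675,.017])"
```

```text
tool_pos: [0.5648, 0.169, 0.1127]
t 2.9 pos [0.5648 0.169  0.1127] yaw 0.358 z [ 0.002  0.    -1.   ] F [-0.2 -0.5 -0.1] w 0.085 -> tool d [-0.0034  0.0004  0.0957]
```

```bash

python3 jog.py '[[0.085,-0.003,0,0.035,0,0,0],[0.085,0,0,0.035,0,0,0],[0.085,0,0,0.025,0,0,0],[0.085,0,0,0,0,0,0]]' | grep -E "pos|force"
python3 jog.py '[[0.04,0,0,0,0,0,0],[0.04,0,0,0,0,0,0],[0.04,0,0,0,0,0,0],[0.04,0,0,0,0,0,0],[0.04,0,0,0,0,0,0]]' 30
python3 -c "
from h import *
go([.562,.1675,.017])"
```

```text
tool_pos: [0.56, 0.1676, 0.0152]
force: [-0.2, 0.1, 0.5]
gripper_force: 0.0
time_s: 4.03
tool_pos: [0.5627, 0.1677, 0.0181]
eef_rot: [[0.937, 0.35, 0.003], [0.35, -0.937, 0.0], [0.003, 0.001, -1.0]]
force: [-0.5, -0.7, 5.7]
width: 0.0453
gripper_force: 30.6
t 4.03 pos [0.5627 0.1677 0.0181] yaw 0.358 z [ 0.003  0.    -1.   ] F [-0.5 -0.7  5.7] w 0.0453 -> tool d [-0.0007 -0.      0.0011]
```

```bash

python3 jog.py '[[0.04,0,0,0,0,0,0.182],[0.04,0,0,0,0,0,0.182],[0.04,0,0,0,0,0,0.182],[0.04,0,0,0,0,0,0.182],[0.04,0,0,0,0,0,0.182]]' 
python3 jog.py '[[0.04,0,0,0,0,0,0],[0.04,0,0,0,0,0,0],[0.085,0,0,0,0,0,0],[0.085,0,0,0,0,0,0],[0.085,0,0,0,0,0,0]]'
python3 -c "
from h import *
go([.562,.1675,.12])"
```

```text
time_s: 4.65
tool_pos: [0.5632, 0.1673, 0.0181]
eef_rot: [[0.848, -0.529, 0.004], [-0.529, -0.848, -0.0], [0.004, -0.002, -1.0]]
force: [1.5, -2.9, 6.1]
width: 0.0458
gripper_force: 30.7
time_s: 5.28
tool_pos: [0.5611, 0.1678, 0.0162]
eef_rot: [[0.851, -0.525, -0.0], [-0.525, -0.851, 0.0], [-0.0, 0.0, -1.0]]
force: [-0.5, 0.7, 0.4]
width: 0.0853
gripper_force: 0.0
t 5.28 pos [0.5611 0.1678 0.0162] yaw -0.552 z [-0.  0. -1.] F [-0.5  0.7  0.4] w 0.0853 -> tool d [ 0.0009 -0.0002 -0.1038]
```

```bash

python3 jog.py '[[0.085,0,0,-0.04,0,0,0],[0.085,0,0,-0.06,0,0,0],[0.085,0,0,-0.03,0,0,0],[0.085,-0.04,-0.037,0,0,0,0],[0.085,-0.04,-0.037,0,0,0,0]]' | grep pos
python3 jog.py '[[0.085,-0.04,-0.037,0,0,0,0],[0.085,-0.04,-0.037,0,0,0,0],[0.085,0,0,0,0,0,0],[0.085,0,0,0,0,0,0]]' | grep pos
python3 - <<'E'
from h import *
go([.502,.3765,.0065])
s=optics.capture("scene");t=optics.capture("top")
cv2.imwrite("pics/s1.png",s);cv2.imwrite("pics/t1.png",t)
Y=((20,100,90),(35,255,255))
yt,_=blobs(t,*Y,(275,185,312,222),2);print("yel",yt,blobs(s,*Y,(255,155,300,200),2)[0])
for y in yt:
    p=plane("top",y[1],.055);print(p,"ang",np.arctan2(p[1]-.1675,p[0]-.562))
W=((0,0,200),(180,60,255))
nt=blobs(t,*W,(285,192,305,212))[0]
for y in nt: print(y,plane("top",y[1],.0705))
a=cv2.resize(t[180:225,265:320],None,fx=7,fy=7,interpolation=0);b=cv2.resize(s[140:205,220:310],None,fx=4,fy=4.9,interpolation=0)
b=cv2.resize(b,(400,315));cv2.imwrite("pics/d.png",np.hstack([a,b]))
E
```

```text
tool_pos: [0.5322, 0.2733, 0.147]
tool_pos: [0.5025, 0.3774, 0.1459]
t 6.4 pos [0.5025 0.3774 0.1459] yaw -0.551 z [-0.001 -0.001 -1.   ] F [ 0.8 -0.5 -0.2] w 0.0849 -> tool d [1.000e-04 9.000e-04 1.394e-01]
yel [([292, 193, 4, 3, 10], [293.2, 194.1])] []
[0.58041009 0.16937035 0.055     ] ang 0.10124641297338871
([285, 192, 5, 4, 12], [286.42, 192.92]) [0.58101814 0.18775014 0.0705    ]
([297, 192, 8, 20, 50], [302.56, 199.96]) [0.56369535 0.1482427  0.0705    ]
([290, 196, 10, 9, 82], [294.18, 200.13]) [0.56320161 0.16886487 0.0705    ]
```

View pics/d.png

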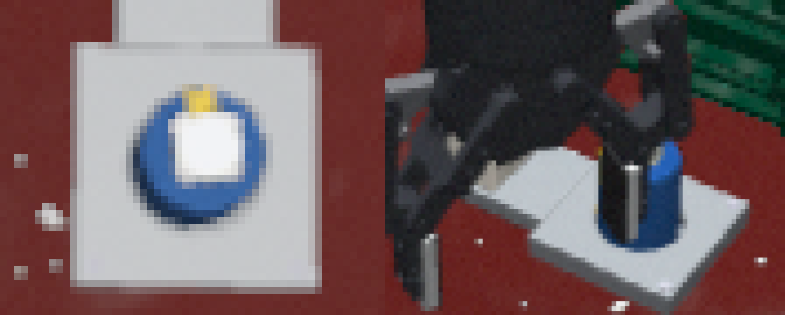

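The stripe patch at about (293.2,194.1) now points straight at the reader. The neck square is centred near (294.2,200.3), so the jar stands at about (0.5625, 0.168). That agrees with the gripper's centring along its closing axis. Next I grip the cap.

```bash

python3 jog.py '[[0.085,0,0.001,0.05,0,0,0],[0.085,0,0,0.05,0,0,0],[0.085,0,0,0.025,0,0,0],[0.085,0,0,0.012,0,0,0],[0.085,0,0,0,0,0,0]]' | grep -E "pos|force"
python3 jog.py '[[0.03,0,0,0,0,0,0],[0.03,0,0,0,0,0,0],[0.03,0,0,0,0,0,0],[0.03,0,0,0,0,0,0],[0.03,0,0,0,0,0,0]]' 60
python3 -c "
from h import *
go([.502,.3765,.15])"
```

```text
tool_pos: [0.5026, 0.3759, 0.0091]
force: [0.5, 0.2, -0.5]
gripper_force: 0.0
time_s: 7.75
tool_pos: [0.503, 0.3773, 0.0107]
eef_rot: [[0.852, -0.524, 0.002], [-0.524, -0.852, 0.001], [0.001, -0.002, -1.0]]
force: [-0.1, -0.3, 4.8]
width: 0.0337
gripper_force: 59.7
t 7.75 pos [0.503  0.3773 0.0107] yaw -0.552 z [ 0.002  0.001 -1.   ] F [-0.1 -0.3  4.8] w 0.0337 -> tool d [-0.0002  0.0009 -0.1393]
```

```bash

python3 jog.py '[[0.03,0,0,-0.04,0,0,0],[0.03,0,0,-0.055,0,0,0],[0.03,0,0,-0.04,0,0,0],[0.03,0.04,0.037,0,0,0,0],[0.03,0.04,0.037,0,0,0,0]]' | grep pos
python3 jog.py '[[0.03,0.04,0.037,0,0,0,0],[0.03,0.04,0.037,0,0,0,0],[0.03,0,0,0,0,0,0],[0.03,0,0,0.04,0,0,0],[0.03,0,0,0,0,0,0]]'
python3 - <<'E'
from h import *
go([.5625,.168,.0705+.0107])
s=optics.capture("scene");t=optics.capture("top")
O=((5,120,80),(19,255,255))
cs,_=blobs(s,*O,(220,100,330,200),20);ct,_=blobs(t,*O,(260,150,340,230),3);print(cs,ct)
W=((0,0,170),(180,60,255));print(blobs(s,*W,(262,155,295,178))[0])
cv2.imwrite("pics/s2.png",s)
cv2.imwrite("pics/e.png",np.hstack([cv2.resize(s[120:200,230:320],(720,560),interpolation=0)]))
E
```

```text
tool_pos: [0.5319, 0.2715, 0.1455]
time_s: 9.0
tool_pos: [0.558, 0.1674, 0.1018]
eef_rot: [[0.852, -0.524, -0.007], [-0.524, -0.852, -0.0], [-0.006, 0.004, -1.0]]
force: [-0.3, -0.8, -0.3]
width: 0.0339
gripper_force: 59.9
t 9.0 pos [0.558  0.1674 0.1018] yaw -0.552 z [-0.007 -0.    -1.   ] F [-0.3 -0.8 -0.3] w 0.0339 -> tool d [ 0.0036 -0.003   0.0206]
[([272, 146, 16, 19, 152], [280.74, 157.55])] []
[([272, 164, 12, 8, 65], [277.14, 167.11]), ([262, 171, 6, 7, 34], [264.29, 174.62])]
```

View pics/e.png

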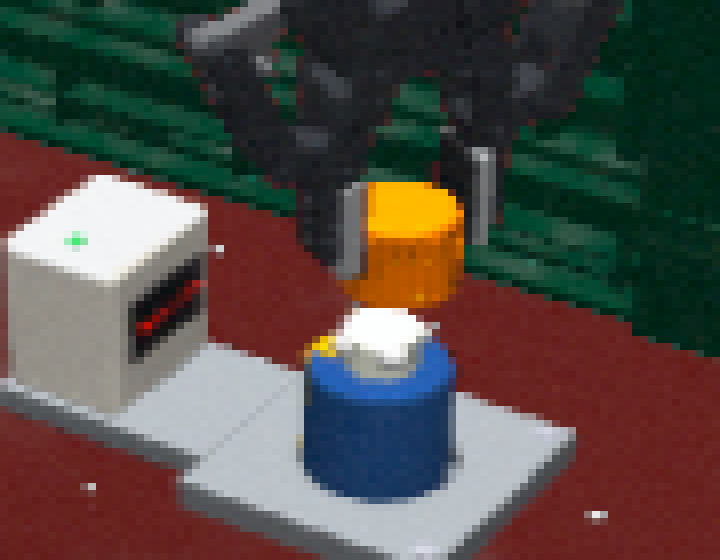

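The cap is held level between the fingers above the neck. Its right edge is near column 288.5 and the jar spans columns 268 to 287, but the arm has not settled yet. I correct towards (0.563, 0.1675), which comes from the jar-grip centring plus the cap's grasp offset.

```bash

python3 jog.py '[[0.03,0,0,0,0,0,0],[0.03,0,0,0,0,0,0]]' | grep pos
python3 -c "
from h import *
go([.563,.1675,.0865])"
```

```text
tool_pos: [0.5615, 0.1673, 0.1056]
t 9.35 pos [0.5615 0.1673 0.1056] yaw -0.552 z [ 0.002  0.    -1.   ] F [ 0.2  0.5 -1. ] w 0.0341 -> tool d [ 0.0012 -0.0009  0.0191]
```

```bash

python3 jog.py '[[0.03,0.001,-0.001,0.01,0,0,0],[0.03,0,0,0.005,0,0,0],[0.03,0,0,0,0,0,0],[0.03,0,0,0,0,0,0],[0.03,0,0,0,0,0,0]]' | grep pos
python3 - <<'E'
from h import *
go([.563,.1675,.0865])
s=optics.capture("scene");cv2.imwrite("pics/s3.png",s)
O=((5,120,60),(19,255,255));B=((100,110,30),(125,255,255))
_,k=blobs(s,*O,(262,120,300,175));_,b=blobs(s,*B,(262,150,300,200))
hs=cv2.cvtColor(s,cv2.COLOR_BGR2HSV)
for r in range(148,168):
    c=np.where(k[r])[0]
    if len(c):print(r,c[0],c[-1])
br=[(np.where(b[r])[0][0],np.where(b[r])[0][-1]) for r in range(174,184)];print(br)
# expected edges: project silhouettes of cylinders
i=optics.camera_info("scene");E=np.array(i["extrinsics"])
def pr(p): q=E[:3,:3]@p+E[:3,3];return np.array([i["fx"]*q[0]/q[2]+i["cx"],i["fy"]*q[1]/q[2]+i["cy"]])
cc=-E[:3,:3].T@E[:3,3]
def sil(x,y,z,r):
    c=np.array([x,y,z]);v=c-cc;n=np.array([-v[1],v[0],0]);n/=np.linalg.norm(n);return pr(c+r*n).round(1),pr(c-r*n).round(1)
print("jar",sil(.5625,.168,.03,.023))
p=robot.state()["tool_pos"]
print("cap",sil(p[0],p[1],p[2]-.0107+.004,.018),sil(p[0],p[1],p[2]+.015,.018), "neck c",pr([.5625,.168,.0705]))
E
```

```text
tool_pos: [0.5623, 0.1672, 0.0895]
t 9.97 pos [0.5623 0.1672 0.0895] yaw -0.552 z [ 0.  0. -1.] F [-0.5 -0.3 -1.1] w 0.0338 -> tool d [ 0.0004 -0.0006  0.003 ]
149 276 279
150 282 283
151 274 284
152 274 285
153 274 274
154 274 286
155 274 286
156 274 285
157 274 285
158 274 285
159 274 285
160 274 285
161 274 285
162 274 285
163 270 284
164 271 285
165 271 284
166 272 282
167 270 279
[(np.int64(269), np.int64(286)), (np.int64(269), np.int64(286)), (np.int64(269), np.int64(285)), (np.int64(269), np.int64(285)), (np.int64(268), np.int64(285)), (np.int64(268), np.int64(285)), (np.int64(268), np.int64(285)), (np.int64(268), np.int64(285)), (np.int64(268), np.int64(285)), (np.int64(268), np.int64(285))]
jar (array([267.4, 179.1]), array([286.2, 179.7]))
cap (array([270. , 161.5]), array([285.2, 161.9])) (array([270.2, 153.9]), array([285.6, 154.4])) neck c [277.23377891 166.02783965]
```

Measured edges match the projected ones to within about half a pixel: cap right edge 285.5 against 285.2 predicted, jar 267.5–285.5 against 267.4–286.2 predicted. The cap is aligned, so I lower it gently.

```bash

python3 jog.py '[[0.03,0.0005,-0.0005,0.004,0,0,0],[0.03,0,0,0.004,0,0,0],[0.03,0,0,0.002,0,0,0],[0.03,0,0,0.002,0,0,0],[0.03,0,0,0,0,0,0]]' 80 | grep -E "pos|force|rot"
python3 jog.py '[[0.03,0,0,0.001,0,0,0],[0.03,0,0,0.001,0,0,0],[0.03,0,0,0,0,0,0]]'  | grep -E "pos|force|rot"
```

```text
tool_pos: [0.5633, 0.1675, 0.0781]
eef_rot: [[0.851, -0.525, 0.001], [-0.525, -0.851, 0.0], [0.001, -0.001, -1.0]]
force: [-0.8, 0.1, 5.5]
gripper_force: 81.0
tool_pos: [0.5638, 0.1675, 0.0773]
eef_rot: [[0.851, -0.525, 0.003], [-0.525, -0.851, 0.0], [0.002, -0.002, -1.0]]
force: [-2.9, 0.2, 12.2]
gripper_force: 81.7
```

The lip is inside the neck region and on the balls: TCP 0.0773, where contact was expected at about 0.079. I keep pressing.

```bash

for k in 1; do python3 jog.py '[[0.03,0,0,0.001,0,0,0],[0.03,0,0,0.001,0,0,0],[0.03,0,0,0,0,0,0]]'  | grep -E "pos|force|rot"; done
python3 jog.py '[[0.03,0,0,0.001,0,0,0],[0.03,0,0,0.001,0,0,0],[0.03,0,0,0,0,0,0]]'  | grep -E "pos|force|rot"
```

```text
tool_pos: [0.5631, 0.1676, 0.0742]
eef_rot: [[0.851, -0.525, 0.001], [-0.525, -0.851, 0.0], [0.001, -0.001, -1.0]]
force: [-0.6, -0.1, 0.8]
gripper_force: 80.5
tool_pos: [0.5624, 0.1672, 0.0705]
eef_rot: [[0.851, -0.525, -0.001], [-0.525, -0.851, -0.0], [-0.001, 0.001, -1.0]]
force: [-0.1, -0.6, -1.1]
gripper_force: 80.1
```

The force peaked and dropped, so the click is done. About 5 mm remains to the shoulder, then I press.

```bash

python3 jog.py '[[0.03,0,0,0.002,0,0,0],[0.03,0,0,0.0015,0,0,0],[0.03,0,0,0.0015,0,0,0],[0.03,0,0,0.0015,0,0,0],[0.03,0,0,0,0,0,0]]'  | grep -E "pos|force|rot"
python3 jog.py '[[0.03,0,0,0.001,0,0,0],[0.03,0,0,0.001,0,0,0],[0.03,0,0,0,0,0,0],[0.03,0,0,0,0,0,0]]'  | grep -E "pos|force|rot"
```

```text
tool_pos: [0.5635, 0.1672, 0.0659]
eef_rot: [[0.851, -0.525, 0.002], [-0.525, -0.851, -0.0], [0.001, -0.001, -1.0]]
force: [-1.0, -0.7, 4.2]
gripper_force: 81.0
tool_pos: [0.5636, 0.1672, 0.0658]
eef_rot: [[0.851, -0.524, 0.003], [-0.524, -0.851, -0.0], [0.002, -0.001, -1.0]]
force: [-5.1, -1.2, 17.7]
gripper_force: 82.3
```

The cap stopped at TCP 0.0658, where 0.0657 was predicted for home, and presses with 17.7 N. I let it settle and check once by eye.

```bash

python3 jog.py '[[0.03,0,0,0,0,0,0],[0.03,0,0,0,0,0,0],[0.03,0,0,0,0,0,0]]'  | grep -E "time|pos|force|rot"
python3 -c "
from h import *
s=optics.capture('scene');cv2.imwrite('pics/f.png',cv2.resize(s[120:200,230:320],(720,560),interpolation=0))"
```

```text
time_s: 13.28
tool_pos: [0.5636, 0.1672, 0.0658]
eef_rot: [[0.852, -0.524, 0.003], [-0.524, -0.852, -0.0], [0.002, -0.001, -1.0]]
force: [-5.6, -2.7, 17.3]
gripper_force: 82.3
```

View pics/f.png

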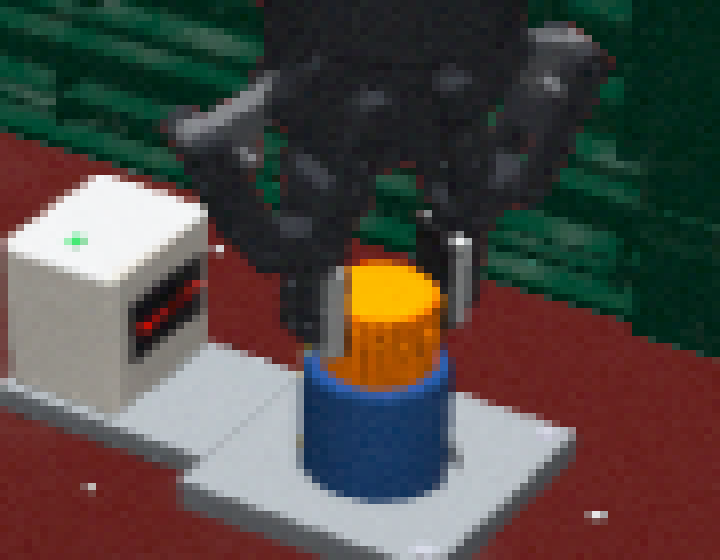

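The cap sits centred on the jar's shoulder, with its lower edge at about (385,385) in the crop. The fingers are on it and the jar is upright in the recess. A sliver of the stripe shows at (300,440), on the reader side as before.

```bash
python3 -c "
from rig import robot, optics
print(robot.hand_in())"
```

```text
the job is handed in; nothing more can be done
None
```

I turned the jar so its stripe faces the reader and clicked the cap home on the shoulder. I handed the job in at about 13 s with the fingers still pressing at about 17 N; no verdict was shown, and the bystanders were not re-measured.

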